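Cars into the toy garage, roof on, bar across

TASK

Put the toy cars away: take the locking bar off the wooden garage and lift off its loose roof, and put every car that stands out on the table into the garage. Then put the roof back on, fully down all round, and lay the bar across the two side posts again so that it rests in both notches. Leave the house-shaped puzzle piece and the wooden cone where they are.

Things in the scene. Friction and masses are not known exactly. Their poses are not given: they have to be found in the camera images.
- garage: brown walnut toy garage, fixed: open-topped box 174 (x) x 138 (y), origin at the centre of its underside on the table. Floor 6 thick, walls 6 thick, wall top 62 above the table; inside 162 (x) x 126 (y) x 56 deep, room for two rows of two cars parked along x. Starts turned up to 0.25 rad.
- roof: loose roof, pale plywood plate 174 (x) x 138 (y) x 8, 200 g. Origin: centre of the plate's underside (62 above the table when on the garage, 6 when lying on the table). Below it a plug 152 x 116, 6 deep, drops between the walls with 5 of play each way; on top, centred, a rib to hold it by, 20 thick (x) x 60 long (y) x 26 tall (top 34 above the origin). Starts on the garage.
- bar: locking bar of brown wood, 22 (x) x 200 long (y) x 22; origin at the centre of its underside as it starts, z up. 70 g. It starts lying across the two posts of the garage, 4 above the roof's rib.
- bar_mid (a point): the middle of the locking bar (11 above its origin): 111 above the table when the bar rests on the posts.
- car1: toy car of pale maple, 64 long (x) x 40 wide (y) x 44 tall: a 22 tall body with wheels at its sides and, centred on top, a cabin 34 long x 22 wide x 22 tall to hold it by. Origin: centre of its underside, z up when it stands on its wheels; it does not roll. 60 g. Two to four cars are out at a start, the rest absent (None).
- car2: toy car of pale maple, 64 long (x) x 40 wide (y) x 44 tall: a 22 tall body with wheels at its sides and, centred on top, a cabin 34 long x 22 wide x 22 tall to hold it by. Origin: centre of its underside, z up when it stands on its wheels; it does not roll. 60 g. Two to four cars are out at a start, the rest absent (None).
- car3: toy car of pale maple, 64 long (x) x 40 wide (y) x 44 tall: a 22 tall body with wheels at its sides and, centred on top, a cabin 34 long x 22 wide x 22 tall to hold it by. Origin: centre of its underside, z up when it stands on its wheels; it does not roll. 60 g. Two to four cars are out at a start, the rest absent (None).
- car4: toy car of pale maple, 64 long (x) x 40 wide (y) x 44 tall: a 22 tall body with wheels at its sides and, centred on top, a cabin 34 long x 22 wide x 22 tall to hold it by. Origin: centre of its underside, z up when it stands on its wheels; it does not roll. 60 g. Two to four cars are out at a start, the rest absent (None).
- house_shape: bystander: flat house-shaped walnut puzzle piece with a peg, about 105 x 90 x 18 (peg to 32), origin at the underside.
- cone: bystander: turned wooden cone, 90 across the foot, 108 tall, origin at the centre of its foot.
- chute: bystander: pale wooden chute box with four little balls in it, fixed, 160 (x) x 130 (y) x 112 tall, origin at the centre of its underside.
- saddle_mid (a point): point on the garage midway between its two saddles, 100 above the table. Outside the middle of each y side wall stands a post 48 (x) x 18 (y), centre at y = +-84; the bar rests on its flat saddle, 100 above the table, between two horns (32 apart in x, tops at 112). Axes as the garage.
Things that resemble listed ones, but are neither listed nor needed, are in the scene too. There is more than one size of the roof; the one meant has the size given above. What is shaped like the car1 but purple is not meant.

How it is judged:
By the outcome, as a careful person would: the job done as asked, in the order asked, and still so for the second after the job is handed in, with the robot touching nothing.
Of car1, car2, car3, car4 only 2 to 4 are there at a start; the rules pass over those that are not, and their reading is None.
At some moment in a run one of car1, car2, car3, car4 may be knocked a few centimetres aside while the robot is not near it.
Once in a run the grip may slacken for a moment while it holds something.
It also fails if it takes over 210 s, if anything falls off the work surface, if the arm or the gripper's body presses on something with over 40 N, if the wrist force passes 120 N, or if a joint passes its speed limit or range.

ROBOT

A 7-joint arm with a two-finger parallel gripper is mounted at the origin on the work surface. World frame = base frame: x ahead of the robot, y to its left, z up, the work surface at z = 0. Lengths are in m, angles in rad, forces in N, time in s.
With the tool pointing down it reaches from about 0.4 to 0.85 m from the base axis. Payload 4.5 kg.
Tool frame: the origin (TCP) lies midway between the tips of the shut fingers; the grasp point (between the pads) lies 19 mm behind it (env.hold_point_z is the distance from the TCP to the grasp point, in m); z points along the fingers, y is the line along which they close (so a half turn about z gives the same grasp; the last joint's range is limited). The gripper opens to 85 mm and grips with 20 to 120 N. Pads are 22 mm wide; open, the fingers measure 114 mm over their backs; the gripper's body (76 mm by 85 mm) begins 54 mm behind the grasp point. The pads swing forward as they close: fully open they stand 13 mm farther back than shut.
Start: joints at [1.301, 0.689, -0.195, 1.565, 0.157, 0.902, -0.215], TCP at [0.187, -0.596, 0.231] pointing down, gripper open.
Joint ranges: [-3.01, 3.01], [-0.46, 2.08], [-1.47, 1.51], [0.13, 2.56], [-1, 4.14], [0.04, 2.09], [-2.66, 2.66]. Speed limits (rad/s): [2.57, 2.57, 3.14, 3.14, 3.14, 3.14, 3.14].

INTERFACE

Orientations are given as a rotation vector (axis times angle).
In Python, from workcell import env, optics gives the robot as it stands.
- The arm moves only by the tool jog_arm, never from a script. Its argument "rows" is a list of rows, each a list of 3 entries, a list of its own where there are three numbers: the finger opening in m, from 0 to 0.0854, then the shift along the tool's x, y, z in m, then the turn about the tool's z in rad. A call has 1 to 10 rows; each row is the pose to reach, as a shift and turn from the pose commanded when the call began, along the tool's axes at that moment; what a row does not reach only later rows make up. A row lasts 1/8 s, in which the tool goes at most 62.5 mm and 10.7 degrees, less where a joint would pass 70% of its speed; a pose out of reach is approached as far as the arm can. A call with a gripper value outside its range is refused whole. The fingers move at their own pace and stop on an object; the grip force is fixed at half the most. Time passes only in rows, so rows that repeat a pose let the fingers close. It gives the time, the measured TCP pose, the force, the opening and the grip force at its end, in the units of the state.
- env.state(): the state, without advancing time (a new reading comes with each control period).
- optics.get_image(name): name is "side" or "top"; returns (picture, depth): 400x640x3 uint8, red, green, blue; 400x640 float32, m along the optical axis (not along the pixel's ray), 0 where there is no reading.
- optics.camera_info(name): a dict with "fx", "fy", "cx", "cy" (pixels), "dist" ([k1, k2, p1, p2, k3] as OpenCV has them; the pictures are not rectified), "world_from_camera" (4x4, takes a point from camera to world coordinates). Camera axes: x right, y down, z forward; pixel columns grow to the right and rows downward; lengths in m; the calibration is good to about 2 mm. A picture is of the moment at which its call begins. camera_info takes no time and is no camera call.
- env.close_job(): hands the job in; it is judged then, once.
The state is a dict: "clock": time; "joint_pos": joint angles; "qd": joint speeds; "joint_efforts": joint torques, N m; "ee_pos": TCP position; "eef_rot": TCP orientation; "contact_force": force on the tool from outside, world axes, zero at the start; "ft_torque": the same for the moment, N m; "finger_gap": finger opening in m; "finger_force": force on a finger pad.
Only numpy, scipy, OpenCV 4.12 (cv2) and the standard library are available. Lean on these libraries where they do the work, as an engineer would, in place of code of your own. Each camera call takes 0.05 s, during which the arm holds its last target. There are 200 camera calls.

## Working session

There is one attempt and no reset: what is moved stays moved. The work goes in short steps, Python scripts to look and compute and a tool call to move; the robot and the scene stay as the last step left them, time stands still between calls to the robot, and variables do not carry over. Pictures are saved under pics/ and viewed, at most 14 in all, crops included, and the job is handed in when it is done.

Besides the shell and the picture viewer there is one more tool, called after "Emit:" as name([rows], argument=value, ...), one row to a line, values as JSON. jog_arm: Moves the arm, as the interface text tells. Its arguments: {"type":"object","properties":{"rows":{"type":"array"}},"required":["rows"]}

```bash
ls; mkdir -p pics; cat > h.py <<'E'
import numpy as np, cv2
from workcell import env, optics
def snap(n,save=None):
    im,d=optics.get_image(n)
    if save: cv2.imwrite('pics/'+save+'.png',im[:,:,::-1])
    return im,d
def K(n):
    c=optics.camera_info(n); return np.array([[c['fx'],0,c['cx']],[0,c['fy'],c['cy']],[0,0,1.]]),np.array(c['dist'],float),np.array(c['world_from_camera'])
def rays(n,uv):
    k,d,T=K(n); p=cv2.undistortPoints(np.array(uv,float).reshape(-1,1,2),k,d)[:,0]
    return T[:3,3],np.c_[p,np.ones(len(p))]@T[:3,:3].T
def onplane(n,uv,z):
    o,r=rays(n,uv); return o+r*((z-o[2])/r[:,2])[:,None]
def proj(n,P):
    k,d,T=K(n); W=np.linalg.inv(T); rv=cv2.Rodrigues(W[:3,:3])[0]
    return cv2.projectPoints(np.array(P,float).reshape(-1,1,3),rv,W[:3,3],k,d)[0][:,0]
def cloud(n,depth):
    v,u=np.mgrid[:400,:640]; o,r=rays(n,np.c_[u.ravel(),v.ravel()])
    P=o+r*depth.ravel()[:,None]; P[depth.ravel()==0]=np.nan
    return P.reshape(400,640,3)
E
python3 - <<'E'
from h import *
for n in('top','side'):
    im,d=snap(n,n+'0'); np.save('pics/'+n+'0.npy',d); print(K(n)[2].round(3), (d>0).mean())
print({k:np.round(v,3) for k,v in env.state().items()})
E
```

```text
pics
[[ 0.023 -0.992  0.128  0.385]
 [-1.    -0.022  0.009  0.102]
 [-0.006 -0.128 -0.992  1.494]
 [ 0.     0.     0.     1.   ]] 0.99600390625
[[-0.7   -0.511  0.499  0.032]
 [-0.714  0.492 -0.498  0.633]
 [ 0.009 -0.705 -0.709  0.845]
 [ 0.     0.     0.     1.   ]] 0.99603515625
{'clock': np.float64(0.1), 'joint_pos': array([ 1.301,  0.69 , -0.195,  1.566,  0.157,  0.903, -0.215]), 'qd': array([-0.   , -0.002,  0.   , -0.002, -0.002,  0.   ,  0.001]), 'joint_efforts': array([-4.0000e-03, -5.4061e+01, -1.2720e+00, -1.5899e+01,  9.0000e-03,
        4.0000e-03, -0.0000e+00]), 'ee_pos': array([ 0.187, -0.596,  0.231]), 'eef_rot': array([-3.104e+00, -4.750e-01,  1.000e-03]), 'contact_force': array([ 0.003, -0.024, -0.808]), 'ft_torque': array([ 0.036, -0.042,  0.017]), 'finger_force': np.float64(0.0), 'finger_gap': np.float64(0.085)}
```

View pics/top0.png

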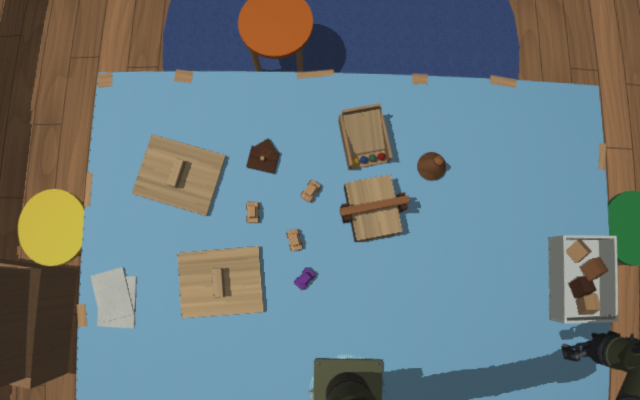

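View pics/side0.png

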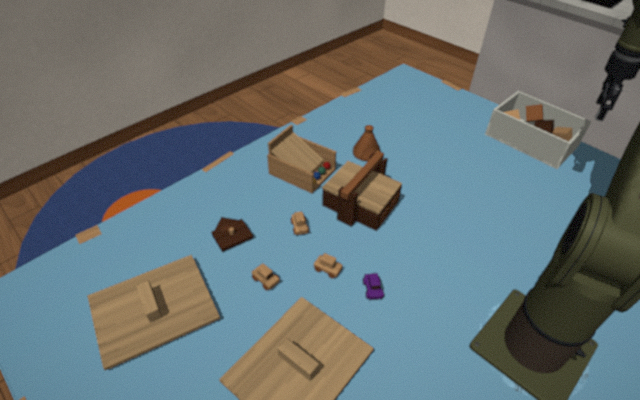

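The top view shows three maple cars at (311,190), (253,212) and (294,240), and a purple decoy at (305,278). The garage, with its roof and bar, is at (375,208). Two larger decoy roofs lie at (180,175) and (220,283). The house piece is at (263,156), the cone at (432,166) and the chute at (366,136). Only the roof on the garage, with the bar at (375,207), is the right size. Next I'll measure them.

```bash
cat >> h.py <<'E'
def rects(n,im,d,box=None):
    "non-blue blobs on the table: list of (label mask, centre px)"
    hsv=cv2.cvtColor(im,cv2.COLOR_RGB2HSV); m=((hsv[:,:,0]<60)|(hsv[:,:,0]>125)).astype(np.uint8)
    return cv2.connectedComponentsWithStats(m,connectivity=4)
def layer(P,lo,hi,xy,r):
    m=(P[:,:,2]>lo)&(P[:,:,2]<hi)&(np.hypot(P[:,:,0]-xy[0],P[:,:,1]-xy[1])<r)
    return P[m]
def rect(p):
    (c,wh,a)=cv2.minAreaRect((p[:,:2]*1000).astype(np.float32)); 
    if wh[0]<wh[1]: wh=wh[::-1]; a+=90
    a=(a+90)%180-90
    return np.round(c,1),np.round(wh,1),round(np.radians(a),3)
E
python3 - <<'E'
from h import *
def ims(n): return cv2.imread(f'pics/{n}0.png')[:,:,::-1].copy(),np.load(f'pics/{n}0.npy')
C={}
for n in('top','side'):
    im,d=ims(n); C[n]=cloud(n,d)
im,d=ims('top'); P=C['top']
print('table z',np.nanmedian(P[300:350,400:500,2]), np.nanmedian(C['side'][200:230,480:500,2]))
for nm,(u,v) in dict(c_a=(311,190),c_b=(253,212),c_c=(294,240),purple=(305,278),house=(263,156),cone=(432,166),chute=(366,136),bar=(375,207)).items():
    xy=onplane('top',[(u,v)],0.03)[0][:2]
    print(nm,xy.round(3))
    if nm[0]in'cp' and nm not in('cone','chute'):
        for n in C:
            lo=layer(C[n],.012,.06,xy,.05); hi=layer(C[n],.035,.06,xy,.05)
            print(n,len(lo),rect(lo),len(hi),rect(hi),np.median(hi[:,2]).round(4))
xy=onplane('top',[(375,208)],0.1)[0][:2]
for n in C:
    b=layer(C[n],.105,.14,xy,.13); r=layer(C[n],.064,.078,xy,.14)
    print(n,'bar',rect(b),np.median(b[:,2]),'roof',rect(r),np.median(r[:,2]))
cv2.imwrite('pics/crop0.png',cv2.resize(im[120:300,220:460,::-1],None,fx=3.3,fy=3.3,interpolation=cv2.INTER_CUBIC))
E
```

```text
table z -3.595191097938155e-06 -0.0001619599534647964
c_a [0.607 0.123]
top 251 (array([607.8, 124.5]), array([64.5, 39.9]), np.float64(-0.57)) 88 (array([607.8, 124. ]), array([35.2, 22.1]), np.float64(-0.558)) 0.0438
side 283 (array([605.8, 128.4]), array([65. , 39.8]), np.float64(-0.556)) 95 (array([606. , 128.6]), array([35.3, 21.5]), np.float64(-0.576)) 0.0432
c_b [0.536 0.296]
top 263 (array([538.3, 300.1]), array([65.3, 40.3]), np.float64(0.041)) 86 (array([538.4, 299.5]), array([34.2, 21.1]), np.float64(0.04)) 0.0439
side 375 (array([534.7, 302.3]), array([65. , 37.5]), np.float64(0.056)) 142 (array([534.7, 302.6]), array([36.1, 22.9]), np.float64(0.033)) 0.0432
c_c [0.454 0.17 ]
top 255 (array([456.9, 169.6]), array([64. , 39.7]), np.float64(0.272)) 88 (array([457.3, 169.6]), array([34.6, 21.7]), np.float64(0.271)) 0.0438
side 412 (array([455.8, 172.2]), array([63.9, 43.4]), np.float64(0.288)) 132 (array([455.1, 172.8]), array([34. , 22.9]), np.float64(0.189)) 0.043
purple [0.342 0.134]
top 260 (array([340.6, 136. ]), array([64.6, 39.9]), np.float64(-0.672)) 88 (array([340.8, 135.8]), array([33.8, 21.9]), np.float64(-0.671)) 0.0438
side 393 (array([340.2, 138.2]), array([62.8, 41.1]), np.float64(-0.66)) 136 (array([339.8, 138.8]), array([36. , 22.4]), np.float64(-0.655)) 0.044
house [0.709 0.272]
cone [ 0.69  -0.248]
chute [ 0.779 -0.043]
bar [ 0.559 -0.072]
top bar (array([553.5, -59.8]), array([198.7,  48.2]), np.float64(-1.359)) 0.12125170764873472 roof (array([554.7, -60.5]), array([183.1, 176.7]), np.float64(-1.353)) 0.07009994318382495
side bar (array([552.9, -58.4]), array([204.1,  50. ]), np.float64(-1.363)) 0.12032981953706845 roof (array([554.1, -56.9]), array([185.8, 175.7]), np.float64(-1.362)) 0.06956833509116345
```

View pics/crop0.png

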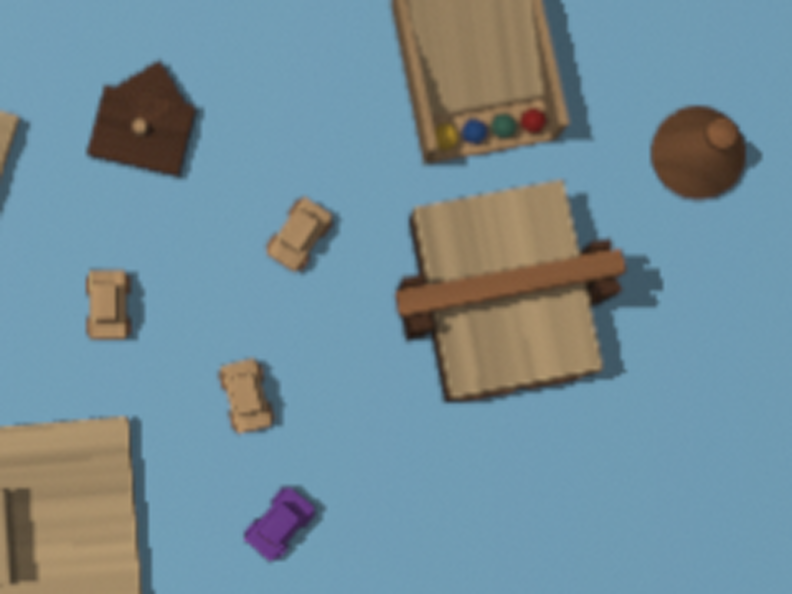

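The crop confirms the choice. There are three maple cars at crop (300,234), (108,304) and (245,397), and the purple one at (281,524) is left out. The bar spans both posts from (400,300) to (622,263), over a garage-size roof. Next I'll refine the garage pose and add a move calculator.

```bash
cat >> h.py <<'E'
from scipy.spatial.transform import Rotation as R
def plan(x,y,z,ang=None):
    "shift in tool axes and turn about tool z to bring TCP to x,y,z with tool y along world angle ang (mod pi)"
    s=env.state(); r=R.from_rotvec(s['eef_rot']).as_matrix(); t=r.T@(np.array([x,y,z])-s['ee_pos'])
    a0=np.arctan2(r[1,1],r[0,1]); turn=0
    if ang is not None:
        turn=-((ang-a0+np.pi/2)%np.pi-np.pi/2)
    print('shift',t.round(4),'turn',round(turn,3),'alt',round(turn-np.sign(turn)*np.pi,3),'j7',s['joint_pos'][6].round(2),'tooly',round(a0,3),'tilt',r[:,2].round(4))
E
python3 - <<'E'
from h import *
for n in ('top','side'):
    P=cloud(n,np.load(f'pics/{n}0.npy'))
    b=layer(P,.1165,.126,(.554,-.059),.13); print(n,'bar',rect(b),np.median(b[:,2]))
    r=layer(P,.066,.075,(.554,-.059),.14); ax=0.21
    for it in range(2):
        l=(r[:,:2]-[.554,-.059])@np.array([[np.cos(ax),-np.sin(ax)],[np.sin(ax),np.cos(ax)]])
        q=r[(abs(l[:,1])<.074)]; print(' roof',rect(q),[np.percentile(l[abs(l[:,1])<.06,0],p).round(4) for p in(.5,99.5)],[np.percentile(l[abs(l[:,0])>.03,1],p).round(4) for p in(.5,99.5)])
        ax=rect(q)[2]
for n,z in(('bar',.2),): plan(.5535,-.059,z,.21)
E
```

```text
top bar (array([552.5, -59.9]), array([198.6,  40. ]), np.float64(-1.38)) 0.12153453935376168
 roof (array([554.9, -62.1]), array([176. , 138.4]), np.float64(0.215)) [np.float64(-0.0857), np.float64(0.0874)] [np.float64(-0.0714), np.float64(0.0641)]
 roof (array([554.9, -62.1]), array([176. , 138.4]), np.float64(0.215)) [np.float64(-0.0856), np.float64(0.0874)] [np.float64(-0.0715), np.float64(0.0641)]
side bar (array([554.5, -58.1]), array([204.1,  24.3]), np.float64(-1.354)) 0.12131481135675048
 roof (array([555.1, -61.1]), array([175.8, 143.3]), np.float64(0.212)) [np.float64(-0.0859), np.float64(0.0877)] [np.float64(-0.0702), np.float64(0.0685)]
 roof (array([555.1, -61.1]), array([175.8, 143.3]), np.float64(0.212)) [np.float64(-0.086), np.float64(0.0876)] [np.float64(-0.0702), np.float64(0.0684)]
shift [ 0.5106 -0.4025  0.0312] turn -1.477 alt 1.665 j7 -0.22 tooly -1.267 tilt [-6.0e-04  1.6e-03 -1.0e+00]
```

Emit:
jog_arm([
  [0.085,[0.511,-0.402,0.0],-1.477],
  [0.085,[0.511,-0.402,0.0],-1.477],
  [0.085,[0.511,-0.402,0.0],-1.477],
  [0.085,[0.511,-0.402,0.0],-1.477],
  [0.085,[0.511,-0.402,0.0],-1.477],
  [0.085,[0.511,-0.402,0.0],-1.477],
  [0.085,[0.511,-0.402,0.0],-1.477],
  [0.085,[0.511,-0.402,0.0],-1.477],
  [0.085,[0.511,-0.402,0.0],-1.477],
  [0.085,[0.511,-0.402,0.0],-1.477],
])

```text
clock: 1.35
ee_pos: [0.5408, -0.0793, 0.231]
eef_rot: [-1.977, -2.441, 0.001]
contact_force: [1.0, -0.1, 1.0]
finger_gap: 0.0848
finger_force: 0.0
```

```bash
python3 -c "
from h import *
plan(.554,-.0595,.16,.215); plan(.554,-.0595,.101,.215);s=env.state();print(s['ee_pos'],s['clock'],s['joint_pos'].round(2))"
```

```text
shift [0.0166 0.0171 0.0709] turn -0.005 alt 3.136 j7 -0.16 tooly 0.21 tilt [-6.e-04 -3.e-04 -1.e+00]
shift [0.0167 0.0171 0.1299] turn -0.005 alt 3.136 j7 -0.16 tooly 0.21 tilt [-6.e-04 -3.e-04 -1.e+00]
[ 0.54080705 -0.07930249  0.23096238] 1.35 [ 0.4   0.63 -0.56  1.79  0.44  0.85 -0.16]
```

Emit:
jog_arm([
  [0.06,[0.017,0.017,0.05],-0.005],
  [0.06,[0.017,0.017,0.05],-0.005],
  [0.06,[0.017,0.017,0.05],-0.005],
])

```text
clock: 1.72
ee_pos: [0.5528, -0.0619, 0.1816]
eef_rot: [1.972, 2.446, -0.002]
contact_force: [0.4, 0.2, 0.9]
finger_gap: 0.0601
finger_force: 0.0
```

```bash
python3 -c "
from h import *
plan(.554,-.0595,.101,.215);s=env.state();print(s['ee_pos'],s['qd'].round(2),s['clock'])"
```

```text
shift [0.0021 0.0018 0.0806] turn -0.001 alt 3.14 j7 -0.24 tooly 0.214 tilt [-8.0e-04 -1.2e-03 -1.0e+00]
[ 0.55275623 -0.06185917  0.18158248] [ 0.02 -0.03 -0.   -0.01  0.   -0.   -0.  ] 1.725
```

Emit:
jog_arm([
  [0.06,[0.002,0.002,0.05],0.0],
  [0.06,[0.002,0.002,0.079],0.0],
  [0.06,[0.002,0.002,0.079],0.0],
  [0.0,[0.002,0.002,0.079],0.0],
  [0.0,[0.002,0.002,0.079],0.0],
  [0.0,[0.002,0.002,0.079],0.0],
  [0.0,[0.002,0.002,0.079],0.0],
])

```text
clock: 2.6
ee_pos: [0.5558, -0.0585, 0.1042]
eef_rot: [1.969, 2.444, 0.002]
contact_force: [-1.3, -0.3, 7.2]
finger_gap: 0.0205
finger_force: 59.6
```

```bash
python3 -c "
from h import *
plan(.34,-.3,.17,.215);s=env.state();print(s['ee_pos'],s['qd'].round(2),s['clock'])"
```

```text
shift [-0.1901 -0.2621 -0.0662] turn -0.001 alt 3.141 j7 -0.33 tooly 0.214 tilt [ 3.1e-03 -8.0e-04 -1.0e+00]
[ 0.55584385 -0.05854588  0.10423119] [-0. -0.  0. -0.  0.  0. -0.] 2.6
```

Emit:
jog_arm([
  [0.0,[0.0,0.0,-0.02],0.0],
  [0.0,[0.0,0.0,-0.06],0.0],
  [0.0,[0.0,0.0,-0.1],0.0],
  [0.0,[-0.03,-0.05,-0.1],0.0],
  [0.0,[-0.07,-0.1,-0.1],0.0],
  [0.0,[-0.11,-0.15,-0.1],0.0],
  [0.0,[-0.15,-0.21,-0.1],0.0],
  [0.0,[-0.19,-0.262,-0.1],0.0],
  [0.0,[-0.19,-0.262,-0.1],0.0],
  [0.0,[-0.19,-0.262,-0.1],0.0],
])

```text
clock: 3.85
ee_pos: [0.3391, -0.3004, 0.2029]
eef_rot: [1.973, 2.443, -0.0]
contact_force: [0.1, 0.4, -0.8]
finger_gap: 0.0206
finger_force: 59.0
```

```bash
python3 -c "
from h import *
plan(.34,-.3,.007,.215);s=env.state();print(s['ee_pos'],s['qd'].round(2),s['clock'],s['finger_gap'])
im,d=snap('side','s1'); P=cloud('side',d); b=layer(P,.06,.26,(.34,-.3),.11); print(np.percentile(b[:,2],[0.5,2,5,50]))
im,d=snap('top'); P=cloud('top',d); r=layer(P,.08,.11,(.555,-.06),.1);print('rib',rect(r),np.median(r[:,2]))
P=cloud('top',d); r=layer(P,.064,.11,(.555,-.06),.11)
cv2.imwrite('pics/s1.png',im[100:,250:,::-1])"
```

```text
shift [0.0004 0.0008 0.1959] turn -0.003 alt 3.139 j7 0.27 tooly 0.212 tilt [ 1.e-03 -9.e-04 -1.e+00]
[ 0.33907731 -0.30044614  0.20285572] [-0.06  0.   -0.04 -0.01 -0.01 -0.01 -0.01] 3.85 0.020573662183103844
[0.20094976 0.20412753 0.2074605  0.22161918]
rib (array([524.2, -68.9]), array([186.3, 107.5]), np.float64(-1.358)) 0.09742223504538705
```

View pics/s1.png

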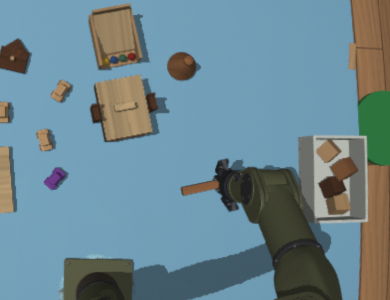

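The picture (a top crop) shows the bar held level at (205,187), and the garage with its rib bare at (125,107). I'll lower the bar to the table.

Emit:
jog_arm([
  [0.0,[0.0,0.0,0.06],0.0],
  [0.0,[0.0,0.0,0.12],0.0],
  [0.0,[0.0,0.0,0.17],0.0],
  [0.0,[0.0,0.0,0.188],0.0],
  [0.0,[0.0,0.0,0.196],0.0],
  [0.0,[0.0,0.0,0.196],0.0],
])

```text
clock: 4.7
ee_pos: [0.342, -0.2975, 0.0057]
eef_rot: [1.964, 2.452, 0.003]
contact_force: [-0.2, 0.4, 0.3]
finger_gap: 0.0208
finger_force: 59.6
```

Emit:
jog_arm([
  [0.0,[0.0,0.0,0.002],0.0],
  [0.04,[0.0,0.0,0.0015],0.0],
  [0.06,[0.0,0.0,0.0],0.0],
  [0.06,[0.0,0.0,0.0],0.0],
  [0.06,[0.0,0.0,-0.06],0.0],
  [0.06,[0.0,0.0,-0.12],0.0],
  [0.06,[0.0,0.0,-0.18],0.0],
  [0.06,[0.0,0.0,-0.18],0.0],
])

```text
clock: 5.7
ee_pos: [0.3406, -0.2995, 0.1891]
eef_rot: [1.967, 2.445, 0.002]
contact_force: [0.1, -0.4, -1.1]
finger_gap: 0.06
finger_force: 0.0
```

```bash
cat > rib.py <<'E'
from h import *
for n in('top','side'):
    im,d=snap(n); P=cloud(n,d)
    r=layer(P,.085,.099,(.555,-.06),.05); print(n,'rib',rect(r),np.median(r[:,2]))
    b=layer(P,.016,.03,(.34,-.298),.13); print('bar',rect(b),np.median(b[:,2]))
E
python3 rib.py; python3 -c "
from h import *
plan(.5545,-.06,.19,.215);s=env.state();print(s['ee_pos'],s['qd'].round(2),s['clock'],s['finger_gap'])"
```

```text
top rib (array([555.9, -64. ]), array([60.3, 20.3]), np.float64(-1.361)) 0.09531979058815965
bar (array([ 337.5, -278. ]), array([160. ,  22.5]), np.float64(-1.363)) 0.02184997733611005
side rib (array([554.9, -59.9]), array([61.2, 21.2]), np.float64(-1.335)) 0.09476570885080371
bar (array([ 342. , -297.2]), array([204. ,  22.7]), np.float64(-1.356)) 0.021470678946821642
shift [ 1.892e-01  2.593e-01 -2.000e-04] turn 0.0 alt -3.141 j7 0.11 tooly 0.215 tilt [ 0.0061 -0.0041 -1.    ]
[ 0.3415639  -0.3002061   0.18951611] [-0.04  0.06  0.07  0.04  0.05 -0.05 -0.04] 5.8 0.05984542417110319
```

Emit:
jog_arm([
  [0.06,[0.04,0.05,0.0],0.0],
  [0.06,[0.08,0.1,0.0],0.0],
  [0.06,[0.12,0.16,0.0],0.0],
  [0.06,[0.16,0.21,0.0],0.0],
  [0.06,[0.187,0.26,0.0],0.0],
  [0.06,[0.187,0.26,0.0],0.0],
  [0.06,[0.187,0.26,0.03],0.0],
  [0.06,[0.187,0.26,0.06],0.0],
  [0.06,[0.187,0.26,0.06],0.0],
])

```text
clock: 6.92
ee_pos: [0.5508, -0.0623, 0.1238]
eef_rot: [-1.967, -2.444, 0.008]
contact_force: [0.4, -0.4, 0.7]
finger_gap: 0.06
finger_force: 0.0
```

```bash
python3 -c "
from h import *
plan(.5553,-.062,.077,.213);s=env.state();print(s['ee_pos'],s['qd'].round(2),s['clock'],s['finger_gap'])"
```

```text
shift [-0.0007  0.0047  0.0467] turn 0.002 alt -3.139 j7 -0.42 tooly 0.215 tilt [-0.0063 -0.0014 -1.    ]
[ 0.55080591 -0.06226132  0.12375839] [ 0.01 -0.04 -0.04 -0.04 -0.02  0.02  0.02] 6.925 0.05997771077039648
```

Emit:
jog_arm([
  [0.06,[0.0,0.001,0.025],0.0],
  [0.06,[0.0,0.001,0.045],0.0],
  [0.06,[0.0,0.001,0.045],0.0],
  [0.06,[0.0,0.001,0.045],0.0],
])

```text
clock: 7.42
ee_pos: [0.555, -0.0613, 0.0824]
eef_rot: [1.97, 2.446, 0.001]
contact_force: [-0.7, 0.5, 0.6]
finger_gap: 0.06
finger_force: 0.0
```

```bash
python3 -c "
from h import *
plan(.5553,-.062,.077,.213);s=env.state();print(s['ee_pos'],s['qd'].round(2),s['clock'],s['finger_gap'])"
```

```text
shift [-0.0008  0.0001  0.0054] turn 0.002 alt -3.14 j7 -0.48 tooly 0.215 tilt [ 1.6e-03 -1.0e-04 -1.0e+00]
[ 0.55502214 -0.06127103  0.08240478] [ 0.   -0.01 -0.   -0.    0.   -0.   -0.  ] 7.425 0.05999671759569971
```

Emit:
jog_arm([
  [0.06,[-0.001,0.0,0.005],0.0],
  [0.0,[-0.001,0.0,0.005],0.0],
  [0.0,[-0.001,0.0,0.005],0.0],
  [0.0,[-0.001,0.0,0.005],0.0],
  [0.0,[-0.001,0.0,0.005],0.0],
  [0.0,[-0.001,0.0,-0.005],0.0],
  [0.0,[-0.001,0.0,-0.025],0.0],
  [0.0,[-0.001,0.0,-0.06],0.0],
  [0.0,[-0.001,0.0,-0.075],0.0],
  [0.0,[-0.001,0.0,-0.075],0.0],
])

```text
clock: 8.68
ee_pos: [0.555, -0.0624, 0.1569]
eef_rot: [1.97, 2.446, 0.001]
contact_force: [0.6, -1.1, -2.6]
finger_gap: 0.019
finger_force: 59.1
```

```bash
python3 -c "
from h import *
plan(.52,-.34,.157,.213);s=env.state();print(s['ee_pos'],s['qd'].round(2),s['clock'],s['finger_gap'],s['ft_torque'])"
```

```text
shift [-0.2637 -0.0933 -0.    ] turn 0.002 alt -3.14 j7 -0.38 tooly 0.215 tilt [ 1.7e-03 -3.0e-04 -1.0e+00]
[ 0.55501314 -0.06244357  0.15694845] [-0.01  0.03  0.03  0.02  0.01 -0.01 -0.01] 8.675 0.019020815644984913 [-0.00564401  0.00554805 -0.00510725]
```

Emit:
jog_arm([
  [0.0,[-0.03,-0.01,0.0],0.0],
  [0.0,[-0.08,-0.03,0.0],0.0],
  [0.0,[-0.13,-0.045,0.0],0.0],
  [0.0,[-0.18,-0.063,0.0],0.0],
  [0.0,[-0.23,-0.08,0.0],0.0],
  [0.0,[-0.264,-0.093,0.0],0.0],
  [0.0,[-0.264,-0.093,0.04],0.0],
  [0.0,[-0.264,-0.093,0.09],0.0],
  [0.0,[-0.264,-0.093,0.11],0.0],
  [0.0,[-0.264,-0.093,0.11],0.0],
])

```text
clock: 9.93
ee_pos: [0.5189, -0.3393, 0.0446]
eef_rot: [-1.967, -2.445, 0.001]
contact_force: [-0.1, 0.6, -1.4]
finger_gap: 0.0185
finger_force: 64.5
```

```bash
python3 -c "
from h import *
plan(.52,-.34,.022,.213);s=env.state();print(s['ee_pos'],s['qd'].round(2),s['clock'],s['finger_gap'],s['contact_force'])
im,d=snap('side'); P=cloud('side',d); b=layer(P,.01,.08,(.52,-.34),.1); print(np.percentile(b[:,2],[0.5,2,5,50,90]))"
```

```text
shift [-0.001   0.001   0.0226] turn 0.003 alt -3.139 j7 0.04 tooly 0.216 tilt [-0.0033  0.0016 -1.    ]
[ 0.51893314 -0.33930345  0.0446014 ] [ 0.01 -0.05 -0.03 -0.03 -0.01  0.01  0.  ] 9.925 0.01850979917602528 [-0.13143161  0.61849485 -1.38387954]
[0.02989199 0.03239687 0.03451106 0.03793272 0.05413023]
```

Emit:
jog_arm([
  [0.0,[-0.001,0.001,0.012],0.0],
  [0.0,[-0.001,0.001,0.02],0.0],
  [0.0,[-0.001,0.001,0.024],0.0],
  [0.0,[-0.001,0.001,0.024],0.0],
])

```text
clock: 10.48
ee_pos: [0.5211, -0.3408, 0.0221]
eef_rot: [-1.97, -2.447, 0.0]
contact_force: [-0.7, -0.2, -1.3]
finger_gap: 0.0186
finger_force: 64.6
```

Emit:
jog_arm([
  [0.0,[0.0,0.0,0.001],0.0],
  [0.0,[0.0,0.0,0.002],0.0],
  [0.04,[0.0,0.0,0.001],0.0],
  [0.06,[0.0,0.0,0.0],0.0],
  [0.06,[0.0,0.0,0.0],0.0],
  [0.06,[0.0,0.0,-0.05],0.0],
  [0.06,[0.0,0.0,-0.1],0.0],
  [0.06,[0.0,0.0,-0.15],0.0],
  [0.06,[0.0,0.0,-0.18],0.0],
  [0.06,[0.0,0.0,-0.18],0.0],
])

```text
clock: 11.72
ee_pos: [0.523, -0.3412, 0.2052]
eef_rot: [1.967, 2.442, 0.002]
contact_force: [-0.2, 0.5, 0.2]
finger_gap: 0.06
finger_force: 0.0
```

```bash
cat > look.py <<'E'
from h import *
import sys
def cars():
    out={'top':[],'side':[]}
    for n in out:
        im,d=snap(n); P=cloud(n,d)
        if n=='top': cv2.imwrite('pics/last.png',im[:,:,::-1])
        else: cv2.imwrite('pics/last_s.png',im[:,:,::-1])
        hsv=cv2.cvtColor(im,cv2.COLOR_RGB2HSV)
        m=(P[:,:,2]>.034)&(P[:,:,2]<.054)&(P[:,:,0]>.38)&(P[:,:,0]<.85)&(P[:,:,1]>-.2)&(P[:,:,1]<.42)&(hsv[:,:,0]<40)
        k,L,st,_=cv2.connectedComponentsWithStats(m.astype(np.uint8))
        for i in range(1,k):
            if 50<st[i,4]<200:
                q=P[L==i]; c,wh,a=rect(q)
                if wh[0]<42 and wh[1]>14: 
                    w=rect(layer(P,np.median(q[:,2])-.032,np.median(q[:,2])+.01,c/1000,.045)); out[n].append((c,wh,a,w[0],w[2],np.median(q[:,2]).round(4)))
    for n in out:
        for o in out[n]: print(n,*o)
if __name__=='__main__': cars()
E
python3 look.py; python3 -c "
from h import *
for n in('top','side'):
    im,d=snap(n); P=cloud(n,d)
    q=layer(P,.011,.017,(.521,-.34),.13); print('roof',rect(q),np.median(q[:,2]))
    q=layer(P,.03,.044,(.521,-.34),.05); print('rib',rect(q),np.median(q[:,2]))
    q=layer(P,.004,.008,(.555,-.06),.15);print('floor',rect(q))
    q=layer(P,.058,.066,(.555,-.06),.15);print('walls',rect(q))
    q=layer(P,.105,.116,(.555,-.06),.15);print('horns',rect(q))
"
```

```text
top [607.4 124.1] [34.8 21.5] -0.544 [607.9 124.2] -0.562 0.0437
top [538.5 299.6] [34.  21.2] 0.049 [538.4 299.8] 0.042 0.0433
top [457.2 169.7] [34.5 21.9] 0.263 [457.2 169.7] 0.27 0.0446
side [606.5 128.4] [35.9 21.4] -0.56 [606.4 128. ] -0.556 0.0435
side [455.4 173.5] [34.6 24. ] 0.315 [455.4 172.6] 0.292 0.0431
side [534.2 302.3] [35.3 22. ] 0.037 [534.3 303.3] 0.109 0.0426
roof (array([ 520.9, -340.9]), array([176.9, 141.6]), np.float64(0.218)) 0.013935566209221317
rib (array([ 520.6, -340.6]), array([59.8, 20.1]), np.float64(-1.353)) 0.03901786445757516
floor (array([553.6, -59.4]), array([294.7, 291.1]), np.float64(0.112))
walls (array([580.8, -51.9]), array([231.8, 176.2]), np.float64(0.213))
horns (array([553.3, -61.5]), array([184. ,  48.5]), np.float64(-1.357))
roof (array([ 520. , -339.3]), array([175.2, 147. ]), np.float64(0.212)) 0.013985104759456801
rib (array([ 520. , -338.8]), array([64.1, 20.6]), np.float64(-1.383)) 0.03905028891352602
floor (array([563. , -20.9]), array([259. , 203.1]), np.float64(0.199))
walls (array([558.4, -59.9]), array([220.4, 193.9]), np.float64(-0.183))
horns (array([552.7, -59.8]), array([189.8,  48.8]), np.float64(-1.355))
```

```bash
python3 -c "
from h import *
plan(.607,.126,.19,1.011)"
```

```text
shift [0.4374 0.1844 0.0111] turn -0.796 alt 2.346 j7 0.19 tooly 0.215 tilt [-2.5e-03  8.0e-04 -1.0e+00]
```

Emit:
jog_arm([
  [0.06,[0.05,0.02,0.0],-0.1],
  [0.06,[0.11,0.045,0.0],-0.25],
  [0.06,[0.165,0.07,0.0],-0.4],
  [0.06,[0.22,0.09,0.0],-0.55],
  [0.06,[0.275,0.115,0.0],-0.7],
  [0.06,[0.33,0.14,0.0],-0.796],
  [0.06,[0.385,0.16,0.01],-0.796],
  [0.06,[0.437,0.184,0.04],-0.796],
  [0.06,[0.437,0.184,0.09],-0.796],
  [0.06,[0.437,0.184,0.09],-0.796],
])

```text
clock: 13.18
ee_pos: [0.6043, 0.124, 0.1075]
eef_rot: [-0.863, -3.013, 0.011]
contact_force: [-0.2, -0.8, 0.0]
finger_gap: 0.0599
finger_force: 0.0
```

```bash
python3 -c "
from h import *
plan(.607,.126,.0265,1.011)"
```

```text
shift [-0.0017  0.0039  0.081 ] turn 0.002 alt -3.14 j7 0.02 tooly 1.013 tilt [-0.0095 -0.0044 -0.9999]
```

Emit:
jog_arm([
  [0.06,[0.0,0.0,0.03],0.0],
  [0.06,[0.0,0.0,0.06],0.0],
  [0.06,[0.0,0.0,0.06],0.0],
  [0.06,[0.0,0.0,0.06],0.0],
])

```text
clock: 13.68
ee_pos: [0.6089, 0.1253, 0.0541]
eef_rot: [0.869, 3.017, 0.002]
contact_force: [0.7, -0.6, 0.9]
finger_gap: 0.0602
finger_force: 0.0
```

```bash
python3 -c "
from h import *
plan(.607,.126,.0265,1.011)"
```

```text
shift [ 0.002  -0.0005  0.0276] turn -0.001 alt 3.14 j7 -0.04 tooly 1.01 tilt [ 2.2e-03  9.0e-04 -1.0e+00]
```

Emit:
jog_arm([
  [0.06,[0.002,0.0,0.015],0.0],
  [0.06,[0.002,0.0,0.027],0.0],
  [0.06,[0.002,0.0,0.027],0.0],
  [0.0,[0.002,0.0,0.027],0.0],
  [0.0,[0.002,0.0,0.027],0.0],
  [0.0,[0.002,0.0,0.027],0.0],
  [0.0,[0.002,0.0,0.027],0.0],
  [0.0,[0.002,0.0,0.01],0.0],
  [0.0,[0.002,0.0,-0.05],0.0],
  [0.0,[0.002,0.0,-0.1],0.0],
])

```text
clock: 14.92
ee_pos: [0.606, 0.1268, 0.1548]
eef_rot: [0.867, 3.019, 0.001]
contact_force: [1.9, 0.6, -1.0]
finger_gap: 0.0203
finger_force: 59.7
```

```bash
python3 -c "
from h import *
plan(.5864,-.0258,.15,1.785);print(env.state()['ee_pos'])"
```

```text
shift [-0.0644 -0.1398  0.0047] turn -0.773 alt 2.368 j7 0.06 tooly 1.012 tilt [ 4.e-04  7.e-04 -1.e+00]
[0.60599493 0.12680272 0.15484014]
```

Emit:
jog_arm([
  [0.0,[-0.005,-0.01,0.0],-0.15],
  [0.0,[-0.02,-0.04,0.0],-0.3],
  [0.0,[-0.04,-0.08,0.0],-0.45],
  [0.0,[-0.055,-0.12,0.0],-0.6],
  [0.0,[-0.0645,-0.14,0.0],-0.773],
  [0.0,[-0.0645,-0.14,0.0],-0.773],
  [0.0,[-0.0645,-0.14,0.0],-0.773],
  [0.0,[-0.0645,-0.14,0.0],-0.773],
])

```text
clock: 15.92
ee_pos: [0.5866, -0.0245, 0.1529]
eef_rot: [-0.336, 3.123, 0.001]
contact_force: [-0.2, 0.1, -0.7]
finger_gap: 0.0205
finger_force: 59.7
```

```bash
python3 -c "
from h import *
plan(.5864,-.0258,.034,1.785);s=env.state();print(s['ee_pos'],s['finger_gap'])
for n in('side','top'):
    im,d=snap(n);cv2.imwrite('pics/'+n+'2.png',cv2.resize(im[100:300,250:450,::-1] if n=='side' else im[120:270,280:470,::-1],None,fx=3,fy=3))"
```

```text
shift [ 0.0006 -0.0013  0.1189] turn 0.0 alt -3.141 j7 0.91 tooly 1.785 tilt [ 8.e-04  8.e-04 -1.e+00]
[ 0.58660759 -0.0244968   0.15285643] 0.020476323389989115
```

View pics/side2.png

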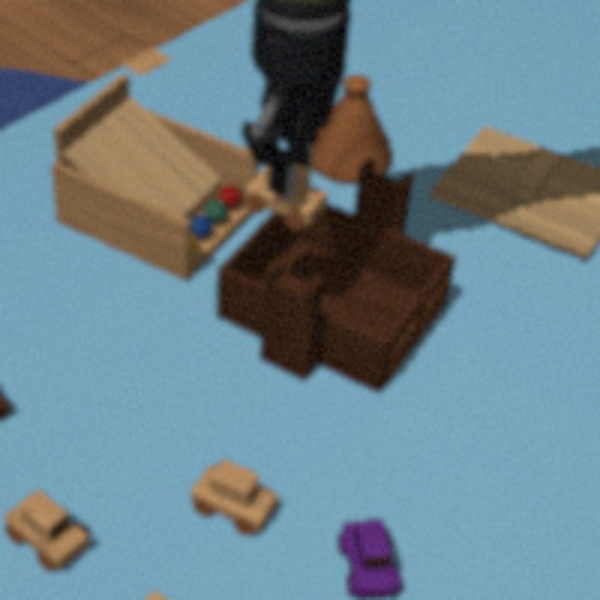

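Car a is held level above the back of the open garage at crop (285,195). I'll lower it in.

Emit:
jog_arm([
  [0.0,[0.0005,-0.0015,0.04],0.0],
  [0.0,[0.0005,-0.0015,0.08],0.0],
  [0.0,[0.0005,-0.0015,0.105],0.0],
  [0.0,[0.0005,-0.0015,0.114],0.0],
  [0.0,[0.0005,-0.0015,0.119],0.0],
  [0.0,[0.0005,-0.0015,0.119],0.0],
])

```text
clock: 16.77
ee_pos: [0.5868, -0.0277, 0.034]
eef_rot: [-0.334, 3.123, 0.0]
contact_force: [0.7, 0.1, -0.4]
finger_gap: 0.0204
finger_force: 59.7
```

Emit:
jog_arm([
  [0.0,[0.0,0.0,0.0015],0.0],
  [0.025,[0.0,0.0,0.0015],0.0],
  [0.035,[0.0,0.0,0.0],0.0],
  [0.036,[0.0,0.0,0.0],0.0],
  [0.036,[0.0,0.0,-0.03],0.0],
  [0.036,[0.0,0.0,-0.08],0.0],
  [0.036,[0.0,0.0,-0.13],0.0],
  [0.06,[0.0,0.0,-0.14],0.0],
])

```text
clock: 17.77
ee_pos: [0.5881, -0.0269, 0.177]
eef_rot: [-0.334, 3.118, 0.001]
contact_force: [-0.3, 0.0, -0.1]
finger_gap: 0.0533
finger_force: 0.0
```

```bash
python3 look.py; python3 -c "
from h import *
plan(.456,.171,.15,.277+1.571)"
```

```text
top [584.  -30.1] [24.2 23.4] 0.259 [575.6 -19.9] -1.393 0.049
top [537.6 299.4] [35.2 21.3] 0.052 [538.1 300. ] 0.038 0.0436
top [457.3 169.5] [34.4 21.5] 0.281 [456.7 169.6] 0.271 0.0447
side [456.  172.1] [34.8 24.9] 0.29 [455.3 173.2] 0.306 0.0428
side [534.3 301.6] [36.3 22.7] 0.058 [534.6 303.5] 0.093 0.0427
shift [0.0859 0.2221 0.024 ] turn -0.064 alt 3.077 j7 0.95 tooly 1.784 tilt [ 2.3e-03 -3.0e-04 -1.0e+00]
```

Emit:
jog_arm([
  [0.06,[0.02,0.05,0.0],-0.02],
  [0.06,[0.04,0.1,0.0],-0.04],
  [0.06,[0.06,0.155,0.0],-0.065],
  [0.06,[0.08,0.205,0.02],-0.065],
  [0.06,[0.086,0.222,0.06],-0.065],
  [0.06,[0.086,0.222,0.1],-0.065],
  [0.06,[0.086,0.222,0.12],-0.065],
  [0.06,[0.086,0.222,0.12],-0.065],
  [0.06,[0.086,0.222,0.12],-0.065],
])

```text
clock: 19.0
ee_pos: [0.455, 0.1708, 0.0533]
eef_rot: [0.436, -3.111, -0.0]
contact_force: [-0.1, 0.5, 0.1]
finger_gap: 0.0603
finger_force: 0.0
```

```bash
python3 -c "
from h import *
plan(.456,.171,.0265,1.85)"
```

```text
shift [-0.001  -0.0001  0.0268] turn -0.001 alt 3.141 j7 0.18 tooly 1.849 tilt [-6.e-04  2.e-04 -1.e+00]
```

Emit:
jog_arm([
  [0.06,[-0.001,0.0,0.015],0.0],
  [0.06,[-0.001,0.0,0.027],0.0],
  [0.06,[-0.001,0.0,0.027],0.0],
  [0.0,[-0.001,0.0,0.027],0.0],
  [0.0,[-0.001,0.0,0.027],0.0],
  [0.0,[-0.001,0.0,0.027],0.0],
  [0.0,[-0.001,0.0,0.027],0.0],
  [0.0,[-0.001,0.0,0.01],0.0],
  [0.0,[-0.001,0.0,-0.05],0.0],
  [0.0,[-0.001,0.0,-0.11],0.0],
])

```text
clock: 20.25
ee_pos: [0.4556, 0.1709, 0.1645]
eef_rot: [0.436, -3.109, 0.0]
contact_force: [1.4, -0.6, -0.6]
finger_gap: 0.0203
finger_force: 59.0
```

```bash
python3 -c "
from h import *
plan(.5978,-.0786,.165,1.785);print(env.state()['ee_pos'])"
```

```text
shift [-0.0681 -0.279  -0.0007] turn 0.065 alt -3.077 j7 0.45 tooly 1.85 tilt [-1.6e-03 -4.0e-04 -1.0e+00]
[0.45559588 0.17089539 0.16446539]
```

Emit:
jog_arm([
  [0.0,[-0.01,-0.04,0.0],0.02],
  [0.0,[-0.022,-0.09,0.0],0.04],
  [0.0,[-0.034,-0.14,0.0],0.065],
  [0.0,[-0.046,-0.19,0.0],0.065],
  [0.0,[-0.058,-0.24,0.0],0.065],
  [0.0,[-0.068,-0.279,0.0],0.065],
  [0.0,[-0.068,-0.279,0.0],0.065],
  [0.0,[-0.068,-0.279,0.0],0.065],
  [0.0,[-0.068,-0.279,0.0],0.065],
])

```text
clock: 21.38
ee_pos: [0.5976, -0.077, 0.1635]
eef_rot: [0.339, -3.123, -0.001]
contact_force: [0.6, -0.3, -0.2]
finger_gap: 0.0206
finger_force: 59.0
```

```bash
python3 -c "
from h import *
plan(.5978,-.0786,.034,1.785);print(env.state()['ee_pos'],env.state()['finger_gap'])"
```

```text
shift [ 0.0002 -0.0017  0.1295] turn 0.002 alt -3.14 j7 1.06 tooly 1.787 tilt [-2.e-04  5.e-04 -1.e+00]
[ 0.59763515 -0.07697184  0.16350636] 0.02062496099569098
```

Emit:
jog_arm([
  [0.0,[0.0,-0.0015,0.05],0.0],
  [0.0,[0.0,-0.0015,0.09],0.0],
  [0.0,[0.0,-0.0015,0.115],0.0],
  [0.0,[0.0,-0.0015,0.125],0.0],
  [0.0,[0.0,-0.0015,0.13],0.0],
  [0.0,[0.0,-0.0015,0.13],0.0],
])

```text
clock: 22.12
ee_pos: [0.599, -0.0796, 0.0341]
eef_rot: [-0.335, 3.123, -0.0]
contact_force: [0.4, 0.2, -0.5]
finger_gap: 0.0205
finger_force: 59.0
```

Emit:
jog_arm([
  [0.0,[0.0,0.0,0.0015],0.0],
  [0.025,[0.0,0.0,0.0015],0.0],
  [0.035,[0.0,0.0,0.0],0.0],
  [0.036,[0.0,0.0,0.0],0.0],
  [0.036,[0.0,0.0,-0.03],0.0],
  [0.036,[0.0,0.0,-0.08],0.0],
  [0.036,[0.0,0.0,-0.13],0.0],
  [0.06,[0.0,0.0,-0.14],0.0],
])

```text
clock: 23.12
ee_pos: [0.6004, -0.0791, 0.177]
eef_rot: [-0.334, 3.118, -0.0]
contact_force: [-0.1, 0.9, -0.1]
finger_gap: 0.0529
finger_force: 0.0
```

```bash
python3 look.py; python3 -c "
from h import *
plan(.5363,.301,.17,.045+1.571)"
```

```text
top [589.8 -27.8] [38.7 25.2] -0.038 [593.  -27.7] -1.372 0.048
top [596.  -81.8] [26.4 21.7] 0.162 [590.3 -80.7] -1.542 0.0489
top [538.8 299.6] [34.4 20.9] 0.039 [538.3 300.3] 0.026 0.0436
side [597.6 -75.6] [34.3 24.7] 0.278 [601.7 -80.8] 1.181 0.0478
side [534.5 302.1] [36.6 22.9] 0.049 [534.7 301.9] 0.047 0.0428
shift [-0.0192  0.3857  0.0041] turn 0.168 alt -2.974 j7 1.07 tooly 1.784 tilt [ 2.2e-03 -5.0e-04 -1.0e+00]
```

Emit:
jog_arm([
  [0.06,[-0.003,0.05,0.0],0.02],
  [0.06,[-0.006,0.11,0.0],0.06],
  [0.06,[-0.009,0.17,0.0],0.1],
  [0.06,[-0.011,0.225,0.0],0.14],
  [0.06,[-0.014,0.28,0.0],0.168],
  [0.06,[-0.017,0.34,0.03],0.168],
  [0.06,[-0.019,0.386,0.08],0.168],
  [0.06,[-0.019,0.386,0.12],0.168],
  [0.06,[-0.019,0.386,0.12],0.168],
  [0.06,[-0.019,0.386,0.12],0.168],
])

```text
clock: 24.48
ee_pos: [0.5357, 0.3006, 0.0536]
eef_rot: [0.07, -3.141, 0.001]
contact_force: [-0.1, -0.7, 0.0]
finger_gap: 0.0598
finger_force: 0.0
```

```bash
python3 -c "
from h import *
plan(.5363,.301,.0265,.045+1.571)"
```

```text
shift [-0.0006  0.0004  0.0271] turn -0.001 alt 3.141 j7 0.2 tooly 1.615 tilt [-1.e-04 -4.e-04 -1.e+00]
```

Emit:
jog_arm([
  [0.06,[-0.001,0.0,0.015],0.0],
  [0.06,[-0.001,0.0,0.027],0.0],
  [0.06,[-0.001,0.0,0.027],0.0],
  [0.0,[-0.001,0.0,0.027],0.0],
  [0.0,[-0.001,0.0,0.027],0.0],
  [0.0,[-0.001,0.0,0.027],0.0],
  [0.0,[-0.001,0.0,0.027],0.0],
  [0.0,[-0.001,0.0,0.01],0.0],
  [0.0,[-0.001,0.0,-0.05],0.0],
  [0.0,[-0.001,0.0,-0.11],0.0],
])

```text
clock: 25.72
ee_pos: [0.5359, 0.3012, 0.1652]
eef_rot: [0.072, -3.14, 0.0]
contact_force: [1.5, 0.4, -0.2]
finger_gap: 0.0205
finger_force: 59.8
```

```bash
python3 -c "
from h import *
plan(.5135,-.0692,.165,1.785);print(env.state()['ee_pos'])"
```

```text
shift [ 3.930e-02 -3.689e-01  3.000e-04] turn -0.168 alt 2.973 j7 0.32 tooly 1.617 tilt [-1.e-03 -2.e-04 -1.e+00]
[0.53590684 0.30115751 0.1651883 ]
```

Emit:
jog_arm([
  [0.0,[0.004,-0.04,0.0],-0.03],
  [0.0,[0.01,-0.09,0.0],-0.06],
  [0.0,[0.015,-0.14,0.0],-0.1],
  [0.0,[0.02,-0.19,0.0],-0.14],
  [0.0,[0.026,-0.24,0.0],-0.168],
  [0.0,[0.031,-0.29,0.0],-0.168],
  [0.0,[0.036,-0.34,0.0],-0.168],
  [0.0,[0.039,-0.369,0.0],-0.168],
  [0.0,[0.039,-0.369,0.0],-0.168],
  [0.0,[0.039,-0.369,0.0],-0.168],
])

```text
clock: 26.98
ee_pos: [0.5143, -0.068, 0.164]
eef_rot: [-0.336, 3.122, 0.001]
contact_force: [-0.3, 0.5, 0.1]
finger_gap: 0.0209
finger_force: 59.9
```

```bash
python3 -c "
from h import *
plan(.5135,-.0692,.034,1.785);print(env.state()['ee_pos'],env.state()['finger_gap'])"
```

```text
shift [ 0.0012 -0.0011  0.13  ] turn -0.0 alt 3.142 j7 0.92 tooly 1.785 tilt [ 1.1e-03  9.0e-04 -1.0e+00]
[ 0.51431269 -0.06798529  0.16399364] 0.020921498887382664
```

Emit:
jog_arm([
  [0.0,[0.001,-0.001,0.05],0.0],
  [0.0,[0.001,-0.001,0.09],0.0],
  [0.0,[0.001,-0.001,0.115],0.0],
  [0.0,[0.001,-0.001,0.125],0.0],
  [0.0,[0.001,-0.001,0.13],0.0],
  [0.0,[0.001,-0.001,0.13],0.0],
])

```text
clock: 27.72
ee_pos: [0.5139, -0.0698, 0.034]
eef_rot: [-0.335, 3.122, 0.0]
contact_force: [0.3, -0.3, 0.1]
finger_gap: 0.0208
finger_force: 59.8
```

Emit:
jog_arm([
  [0.0,[0.0,0.0,0.0015],0.0],
  [0.025,[0.0,0.0,0.0015],0.0],
  [0.035,[0.0,0.0,0.0],0.0],
  [0.036,[0.0,0.0,0.0],0.0],
  [0.036,[0.0,0.0,-0.03],0.0],
  [0.036,[0.0,0.0,-0.08],0.0],
  [0.036,[0.0,0.0,-0.13],0.0],
  [0.06,[0.0,0.0,-0.16],0.0],
  [0.06,[0.0,0.0,-0.16],0.0],
])

```text
clock: 28.85
ee_pos: [0.5147, -0.0699, 0.1955]
eef_rot: [-0.333, 3.119, -0.001]
contact_force: [0.1, 0.6, -0.6]
finger_gap: 0.0601
finger_force: 0.0
```

```bash
python3 -c "
from h import *
plan(.52,-.34,.196,.215);print(env.state()['ee_pos'],env.state()['finger_gap'],env.state()['clock'])"
```

```text
shift [ 0.0519 -0.2651 -0.0005] turn 1.569 alt -1.573 j7 0.98 tooly 1.784 tilt [ 4.7e-03 -2.0e-04 -1.0e+00]
[ 0.51469759 -0.06991296  0.19546363] 0.06010707208349856 28.85
```

Emit:
jog_arm([
  [0.06,[0.0,-0.03,0.0],0.17],
  [0.06,[0.01,-0.06,0.0],0.35],
  [0.06,[0.02,-0.1,0.0],0.53],
  [0.06,[0.025,-0.14,0.0],0.71],
  [0.06,[0.03,-0.18,0.0],0.89],
  [0.06,[0.035,-0.22,0.0],1.07],
  [0.06,[0.052,-0.265,0.0],1.25],
  [0.06,[0.052,-0.265,0.0],1.43],
  [0.06,[0.052,-0.265,0.0],1.569],
  [0.06,[0.052,-0.265,0.0],1.569],
])

```text
clock: 30.1
ee_pos: [0.5178, -0.3401, 0.192]
eef_rot: [-1.967, -2.447, 0.002]
contact_force: [-0.1, 0.1, -1.0]
finger_gap: 0.0601
finger_force: 0.0
```

```bash
python3 -c "
from h import *
plan(.5203,-.34,.07,.215);s=env.state();print(s['ee_pos'],s['finger_gap'],s['clock'])
im,d=snap('top'); P=cloud('top',d)
for lo,hi in((.058,.066),(.105,.116)):
    m=P[(P[:,:,2]>lo)&(P[:,:,2]<hi)&(np.hypot(P[:,:,0]-.553,P[:,:,1]+.061)<.13)]; print(rect(m),len(m))
m=layer(P,.042,.054,(.553,-.06),.1);print(len(m),np.percentile(m[:,2],[5,50,95]))
cv2.imwrite('pics/top3.png',cv2.resize(im[120:300,220:460,::-1],None,fx=3.3,fy=3.3,interpolation=cv2.INTER_CUBIC))
"
```

```text
shift [-0.0005  0.0028  0.122 ] turn 0.002 alt -3.14 j7 0.23 tooly 0.217 tilt [-2.5e-03  1.0e-04 -1.0e+00]
[ 0.51776504 -0.34011554  0.19199055] 0.060145555406638136 30.1
(array([552.8, -57.6]), array([175.3, 174.7]), np.float64(-1.357)) 375
(array([553.5, -61.9]), array([184. ,  48.2]), np.float64(-1.358)) 79
359 [0.04386513 0.04909135 0.05329899]
```

View pics/top3.png

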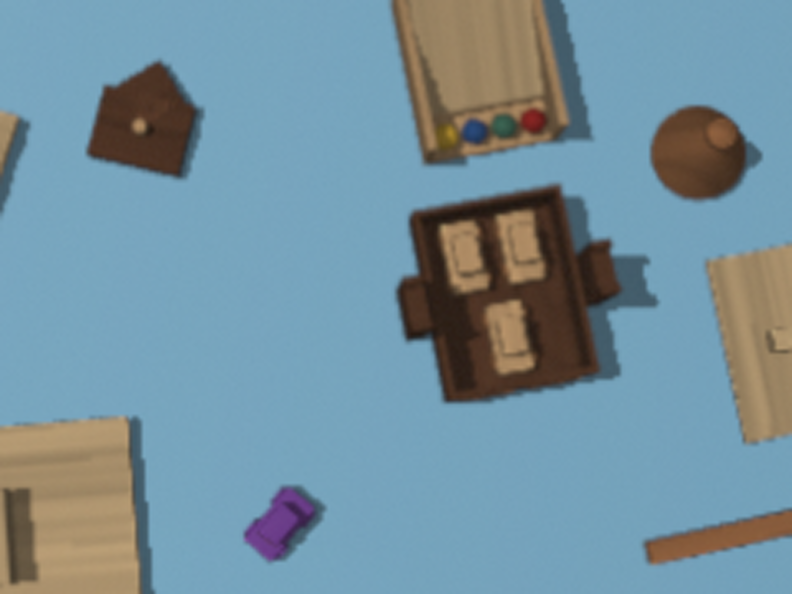

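The crop shows all three cars standing inside the garage at (465,255), (522,245) and (511,337). The house piece and the cone are untouched, and the purple car is still outside. I'll fetch the roof.

Emit:
jog_arm([
  [0.06,[0.0,0.001,0.05],0.0],
  [0.06,[0.0,0.001,0.1],0.0],
  [0.06,[0.0,0.001,0.14],0.0],
  [0.06,[0.0,0.001,0.155],0.0],
  [0.06,[0.0,0.001,0.155],0.0],
  [0.06,[0.0,0.001,0.155],0.0],
])

```text
clock: 30.9
ee_pos: [0.5209, -0.3404, 0.0399]
eef_rot: [1.968, 2.445, 0.001]
contact_force: [-0.5, -0.7, 0.1]
finger_gap: 0.0602
finger_force: 0.0
```

```bash
python3 -c "
from h import *
plan(.5205,-.34,.021,.215);s=env.state();print(s['ee_pos'],s['finger_gap'],s['clock'])"
```

```text
shift [ 0.0005 -0.0003  0.0189] turn 0.0 alt -3.141 j7 0.09 tooly 0.215 tilt [ 0.0028 -0.0011 -1.    ]
[ 0.52088515 -0.34043395  0.03992568] 0.06018037878877976 30.9
```

Emit:
jog_arm([
  [0.06,[0.0,0.0,0.012],0.0],
  [0.06,[0.0,0.0,0.019],0.0],
  [0.06,[0.0,0.0,0.019],0.0],
  [0.0,[0.0,0.0,0.019],0.0],
  [0.0,[0.0,0.0,0.019],0.0],
  [0.0,[0.0,0.0,0.019],0.0],
  [0.0,[0.0,0.0,0.019],0.0],
  [0.0,[0.0,0.0,0.019],0.0],
])

```text
clock: 31.9
ee_pos: [0.5201, -0.3401, 0.0198]
eef_rot: [1.97, 2.446, 0.001]
contact_force: [0.3, 0.1, 5.6]
finger_gap: 0.0186
finger_force: 60.6
```

```bash
python3 -c "
from h import *
s=env.state();p=s['ee_pos'];print(p,s['finger_gap'],s['clock'])
plan(p[0]+.0326,p[1]+.279,.157,.214)"
```

```text
[ 0.52005078 -0.34011262  0.01981733] 0.018586109189476122 31.9
shift [ 0.2655  0.0915 -0.1373] turn 0.001 alt -3.141 j7 0.07 tooly 0.215 tilt [ 1.e-03 -4.e-04 -1.e+00]
```

Lift the roof and carry it over the garage.

Emit:
jog_arm([
  [0.0,[0.0,0.0,-0.02],0.0],
  [0.0,[0.0,0.0,-0.06],0.0],
  [0.0,[0.0,0.0,-0.11],0.0],
  [0.0,[0.01,0.005,-0.14],0.0],
  [0.0,[0.06,0.02,-0.14],0.0],
  [0.0,[0.11,0.038,-0.14],0.0],
  [0.0,[0.16,0.055,-0.14],0.0],
  [0.0,[0.21,0.073,-0.14],0.0],
  [0.0,[0.25,0.086,-0.14],0.0],
  [0.0,[0.2655,0.0915,-0.14],0.0],
])

```text
clock: 33.15
ee_pos: [0.5523, -0.0575, 0.1602]
eef_rot: [-1.964, -2.451, -0.002]
contact_force: [0.5, -0.5, -1.4]
finger_gap: 0.0187
finger_force: 59.8
```

Emit:
jog_arm([
  [0.0,[0.0,0.0,0.0],0.0],
  [0.0,[0.0,0.0,0.0],0.0],
  [0.0,[0.0,0.0,0.0],0.0],
])

```text
clock: 33.52
ee_pos: [0.5519, -0.0635, 0.1591]
eef_rot: [1.974, 2.444, -0.002]
contact_force: [-0.4, 0.0, -2.3]
finger_gap: 0.0188
finger_force: 59.8
```

```bash
python3 -c "
from h import *
plan(.5527,-.0611,.085,.214);s=env.state();print(s['ee_pos'],s['finger_gap'],s['contact_force'])
for n in('top','side'):
    im,d=snap(n); P=cloud(n,d); z=s['ee_pos'][2]
    r=layer(P,z-.012,z-.001,(.553,-.06),.14); print(n,rect(r),np.median(r[:,2]).round(4),z.round(4))
    if len(r)>50: print(np.linalg.lstsq(np.c_[r[:,:2],np.ones(len(r))],r[:,2],rcond=None)[0].round(4))
"
```

```text
shift [0.0022 0.0013 0.0741] turn -0.002 alt 3.139 j7 -0.32 tooly 0.212 tilt [-7.0e-04 -1.3e-03 -1.0e+00]
[ 0.55194656 -0.06346126  0.15907423] 0.018788210250281802 [-3.83728159e-01  1.11836553e-03 -2.33221514e+00]
top (array([552.7, -64.6]), array([175.3, 135.6]), np.float64(0.217)) 0.1532 0.1591
[-0.0011 -0.001   0.1536]
side (array([552.1, -62. ]), array([176.8, 142.1]), np.float64(0.212)) 0.1529 0.1591
[-0.0004 -0.0057  0.1527]
```

Emit:
jog_arm([
  [0.0,[0.001,0.001,0.03],0.0],
  [0.0,[0.001,0.001,0.06],0.0],
  [0.0,[0.001,0.001,0.074],0.0],
  [0.0,[0.001,0.001,0.074],0.0],
  [0.0,[0.001,0.001,0.074],0.0],
  [0.0,[0.001,0.001,0.074],0.0],
])

```text
clock: 34.38
ee_pos: [0.5539, -0.06, 0.0863]
eef_rot: [1.969, 2.446, 0.002]
contact_force: [-0.1, 0.1, -1.9]
finger_gap: 0.0191
finger_force: 59.7
```

```bash
python3 -c "
from h import *
plan(.5527,-.0611,.076,.214);s=env.state();print(s['ee_pos'],s['finger_gap'],s['contact_force'])
for n in('top','side'):
    im,d=snap(n); P=cloud(n,d); z=s['ee_pos'][2]
    r=layer(P,z-.011,z-.002,(.553,-.06),.09); print(n,rect(r),np.median(r[:,2]).round(4),z.round(4))
"
```

```text
shift [-0.0009 -0.0014  0.0103] turn 0.001 alt -3.141 j7 -0.41 tooly 0.215 tilt [ 2.e-03 -1.e-04 -1.e+00]
[ 0.55385398 -0.05995435  0.08629639] 0.019108173019649368 [-0.10266091  0.07325548 -1.91283449]
top (array([544.9, -44.3]), array([178. , 134.9]), np.float64(0.491)) 0.0801 0.0863
side (array([551.6, -57.2]), array([179.3, 162.5]), np.float64(0.448)) 0.0798 0.0863
```

Aligned to about 1 mm. I'll lower it the rest of the way.

Emit:
jog_arm([
  [0.0,[-0.001,-0.001,0.004],0.0],
  [0.0,[-0.001,-0.001,0.007],0.0],
  [0.0,[-0.001,-0.001,0.01],0.0],
  [0.0,[-0.001,-0.001,0.01],0.0],
])

```text
clock: 34.98
ee_pos: [0.5522, -0.0612, 0.0758]
eef_rot: [1.97, 2.447, -0.001]
contact_force: [-2.3, -0.1, 5.8]
finger_gap: 0.0188
finger_force: 60.8
```

```bash
cat > roofchk.py <<'E'
from h import *
s=env.state();print(s['ee_pos'],s['finger_gap'],s['contact_force'])
for n in('top','side'):
    im,d=snap(n); P=cloud(n,d)
    m=layer(P,.06,.085,(.553,-.06),.11); l=(m[:,:2]-[.553,-.061])@np.array([[.977,-.2124],[.2124,.977]])
    k=(abs(l[:,0])<.08)&(abs(l[:,1])<.062)&((abs(l[:,0])>.016)|(abs(l[:,1])>.04))
    print(n,len(m[k]),[ (sx,sy,np.median(m[k&(l[:,0]*sx>.02)&(l[:,1]*sy>.015)][:,2]).round(4)) for sx in(1,-1) for sy in(1,-1)])
    r=layer(P,.085,.099,(.553,-.06),.05)
    if len(r)>20: print('rib',rect(r),np.median(r[:,2]))
E
python3 roofchk.py
```

```text
[ 0.55217898 -0.06123165  0.07578118] 0.018759865938064214 [-2.32802063 -0.121957    5.77352345]
top 1091 [(1, 1, np.float64(0.0704)), (1, -1, np.float64(0.0696)), (-1, 1, np.float64(0.07)), (-1, -1, np.float64(0.0699))]
side 1238 [(1, 1, np.float64(0.0694)), (1, -1, np.float64(0.0695)), (-1, 1, np.float64(0.0697)), (-1, -1, np.float64(0.0698))]
rib (array([554.3, -54. ]), array([47.6, 44.7]), np.float64(-0.425)) 0.09452749967002427
```

The roof is down all round, with its top at 70 mm on every quarter. I'll release it.

Emit:
jog_arm([
  [0.04,[0.0,0.0,0.0],0.0],
  [0.06,[0.0,0.0,0.0],0.0],
  [0.06,[0.0,0.0,0.0],0.0],
  [0.06,[0.0,0.0,-0.05],0.0],
  [0.06,[0.0,0.0,-0.11],0.0],
  [0.06,[0.0,0.0,-0.14],0.0],
  [0.06,[-0.05,-0.05,-0.14],0.0],
  [0.06,[-0.09,-0.1,-0.14],0.0],
  [0.06,[-0.09,-0.1,-0.14],0.0],
])

```text
clock: 36.2
ee_pos: [0.4698, -0.1752, 0.2146]
eef_rot: [-1.978, -2.438, 0.008]
contact_force: [0.5, 1.1, 1.0]
finger_gap: 0.0603
finger_force: 0.0
```

```bash
python3 roofchk.py; python3 -c "
from h import *
for n in('top','side'):
    im,d=snap(n); P=cloud(n,d)
    b=layer(P,.016,.03,(.34,-.298),.13); print('bar',rect(b),np.median(b[:,2]))
    h=layer(P,.105,.116,(.553,-.061),.12); print('horns',rect(h))
plan(.342,-.298,.09,.21)
"
```

```text
[ 0.46982613 -0.17519216  0.21464815] 0.0603384129443266 [0.4576869  1.10067163 1.02217887]
top 1968 [(1, 1, np.float64(0.07)), (1, -1, np.float64(0.0698)), (-1, 1, np.float64(0.0699)), (-1, -1, np.float64(0.07))]
rib (array([552.9, -64.2]), array([61.2, 20.3]), np.float64(-1.353)) 0.09502135078637697
side 1388 [(1, 1, np.float64(0.0696)), (1, -1, np.float64(0.0693)), (-1, 1, np.float64(0.0697)), (-1, -1, np.float64(0.0696))]
rib (array([551.4, -59.9]), array([63.7, 20.7]), np.float64(-1.352)) 0.09488748092869526
bar (array([ 337.3, -277.1]), array([155.8,  22.9]), np.float64(-1.364)) 0.022008821697007797
horns (array([553.9, -61.1]), array([182.9,  48.1]), np.float64(-1.362))
bar (array([ 341.9, -295.7]), array([201.8,  22.8]), np.float64(-1.357)) 0.021656421721644725
horns (array([553. , -60.5]), array([189.4,  49.6]), np.float64(-1.362))
shift [-0.0974 -0.1578  0.1252] turn 0.007 alt -3.135 j7 -0.08 tooly 0.217 tilt [ 0.0017  0.0011 -1.    ]
```

Emit:
jog_arm([
  [0.06,[-0.03,-0.05,0.0],0.004],
  [0.06,[-0.06,-0.1,0.0],0.004],
  [0.06,[-0.097,-0.158,0.03],0.004],
  [0.06,[-0.097,-0.158,0.08],0.004],
  [0.06,[-0.097,-0.158,0.13],0.004],
  [0.06,[-0.097,-0.158,0.16],0.004],
  [0.06,[-0.097,-0.158,0.16],0.004],
  [0.06,[-0.097,-0.158,0.16],0.004],
])

```text
clock: 37.4
ee_pos: [0.3418, -0.2983, 0.0561]
eef_rot: [1.971, 2.444, 0.001]
contact_force: [0.8, 0.1, 0.2]
finger_gap: 0.06
finger_force: 0.0
```

```bash
python3 -c "
from h import *
plan(.342,-.297,.006,.211)
im,d=snap('top'); P=cloud('top',d); b=layer(P,.016,.03,(.34,-.298),.13); print('bar',rect(b),np.median(b[:,2]))"
```

```text
shift [0.0013 0.0003 0.0501] turn 0.002 alt -3.139 j7 -0.15 tooly 0.213 tilt [ 1.9e-03 -4.0e-04 -1.0e+00]
bar (array([ 332.8, -255.3]), array([110.7,  23. ]), np.float64(-1.376)) 0.021912979406932154
```

Emit:
jog_arm([
  [0.06,[0.001,0.0,0.025],0.0],
  [0.06,[0.001,0.0,0.045],0.0],
  [0.06,[0.001,0.0,0.05],0.0],
  [0.06,[0.001,0.0,0.05],0.0],
  [0.0,[0.001,0.0,0.05],0.0],
  [0.0,[0.001,0.0,0.05],0.0],
  [0.0,[0.001,0.0,0.05],0.0],
  [0.0,[0.001,0.0,0.05],0.0],
])

```text
clock: 38.45
ee_pos: [0.3406, -0.2983, 0.0062]
eef_rot: [1.974, 2.441, 0.0]
contact_force: [0.7, 0.6, 7.2]
finger_gap: 0.0201
finger_force: 59.6
```

```bash
python3 -c "
from h import *
s=env.state();p=s['ee_pos'];print(p,s['finger_gap'],s['clock'])
plan(.5533,-.0608,.2,.214)"
```

```text
[ 0.34064466 -0.29831535  0.00623341] 0.020062869184563233 38.45
shift [ 0.1874  0.258  -0.1937] turn -0.003 alt 3.139 j7 -0.73 tooly 0.211 tilt [ 0.0019 -0.0012 -1.    ]
```

Emit:
jog_arm([
  [0.0,[0.0,0.0,-0.03],0.0],
  [0.0,[0.0,0.0,-0.09],0.0],
  [0.0,[0.0,0.0,-0.15],0.0],
  [0.0,[0.01,0.015,-0.18],0.0],
  [0.0,[0.05,0.065,-0.18],0.0],
  [0.0,[0.09,0.12,-0.18],0.0],
  [0.0,[0.13,0.175,-0.18],0.0],
  [0.0,[0.165,0.225,-0.18],-0.002],
  [0.0,[0.187,0.258,-0.18],-0.003],
  [0.0,[0.187,0.258,-0.18],-0.003],
])

```text
clock: 39.7
ee_pos: [0.5557, -0.0556, 0.186]
eef_rot: [1.963, 2.452, 0.009]
contact_force: [-1.6, 0.1, -0.6]
finger_gap: 0.0203
finger_force: 59.0
```

Emit:
jog_arm([
  [0.0,[0.0,0.0,0.03],0.0],
  [0.0,[0.0,0.0,0.05],0.0],
  [0.0,[0.0,0.0,0.05],0.0],
  [0.0,[0.0,0.0,0.05],0.0],
])

```text
clock: 40.2
ee_pos: [0.5531, -0.0614, 0.136]
eef_rot: [1.972, 2.445, 0.0]
contact_force: [-0.2, 0.5, -1.0]
finger_gap: 0.0204
finger_force: 59.0
```

```bash
python3 -c "
from h import *
plan(.5533,-.0608,.108,.214);s=env.state();print(s['ee_pos'],s['finger_gap'],s['clock'])
for n in('top','side'):
    im,d=snap(n,n+'5'); P=cloud(n,d)
    b=layer(P,s['ee_pos'][2]+.010,s['ee_pos'][2]+.021,(.553,-.06),.12); print('bar',rect(b),np.median(b[:,2]))
    h=layer(P,.105,.116,(.553,-.061),.12); print('horns',rect(h))
"
```

```text
shift [0.0006 0.0003 0.028 ] turn -0.001 alt 3.141 j7 -0.43 tooly 0.213 tilt [ 7.e-04 -2.e-04 -1.e+00]
[ 0.55313462 -0.0614017   0.13603692] 0.020361991326900954 40.2
bar (array([541.3, -11.8]), array([96.5, 29.5]), np.float64(-1.479)) 0.1518221259619119
horns (array([536.3,  20.2]), array([47.9, 17.7]), np.float64(0.193))
bar (array([551.5, -57.2]), array([194.8,  45.8]), np.float64(-1.484)) 0.15159951219708068
horns (array([552.4, -58.8]), array([187.8,  48.6]), np.float64(-1.364))
```

```bash
python3 -c "
from h import *
for n in('top','side'):
    im,d=snap(n); P=cloud(n,d)
    m=layer(P,.145,.157,(.553,-.06),.125); l=(m[:,:2]-[.5533,-.0608])@np.array([[.977,-.2124],[.2124,.977]])
    for lo,hi in((-.11,-.065),(.065,.11)):
        k=(l[:,1]>lo)&(l[:,1]<hi)&(abs(l[:,0])<.03); print(n,k.sum(),l[k].mean(0).round(4) if k.any() else '',(l[k].min(0),l[k].max(0)) if k.any() else '')
cv2.imwrite('pics/s6.png',cv2.resize(cv2.imread('pics/side5.png')[90:240,280:480],None,fx=3.5,fy=3.5))
"
```

```text
top 0  
top 92 [-0.0002  0.0816] (array([-0.01130306,  0.06524884]), array([0.01082462, 0.09781907]))
side 30 [-0.0011 -0.0793] (array([-0.00949246, -0.09406238]), array([ 0.00681917, -0.0655225 ]))
side 107 [-0.0015  0.0853] (array([-0.01189912,  0.06545686]), array([0.01121204, 0.10513791]))
```

View pics/s6.png

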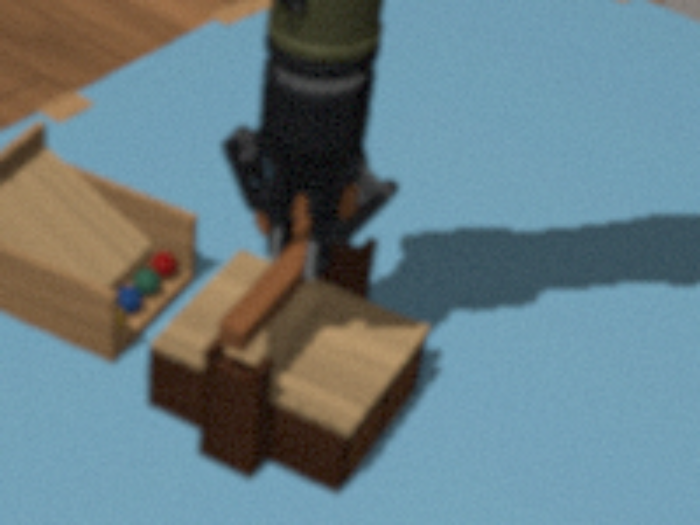

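The bar is held level at crop (265,295), in line with both saddles and centred to about 1 mm. I'll lower it about 30 mm.

Emit:
jog_arm([
  [0.0,[0.0,0.0,0.012],0.0],
  [0.0,[0.0,0.0,0.022],0.0],
  [0.0,[0.0,0.0,0.027],0.0],
  [0.0,[0.0,0.0,0.029],0.0],
  [0.0,[0.0,0.0,0.029],0.0],
])

```text
clock: 41.02
ee_pos: [0.553, -0.0609, 0.1063]
eef_rot: [1.971, 2.446, -0.0]
contact_force: [-1.0, -0.4, -0.8]
finger_gap: 0.0205
finger_force: 59.1
```

Emit:
jog_arm([
  [0.0,[0.0,0.0,0.001],0.0],
  [0.0,[0.0,0.0,0.0015],0.0],
  [0.035,[0.0,0.0,0.001],0.0],
  [0.05,[0.0,0.0,0.0],0.0],
  [0.05,[0.0,0.0,0.0],0.0],
  [0.05,[0.0,0.0,-0.05],0.0],
  [0.05,[0.0,0.0,-0.1],0.0],
  [0.05,[-0.06,-0.06,-0.1],0.0],
  [0.05,[-0.12,-0.12,-0.1],0.0],
  [0.05,[-0.12,-0.12,-0.1],0.0],
])

```text
clock: 42.28
ee_pos: [0.4592, -0.2064, 0.206]
eef_rot: [-1.974, -2.444, 0.003]
contact_force: [0.5, -0.1, 0.6]
finger_gap: 0.0497
finger_force: 0.0
```

```bash
python3 roofchk.py; python3 -c "
from h import *
for n in('top','side'):
    im,d=snap(n,n+'7'); P=cloud(n,d)
    m=layer(P,.116,.13,(.553,-.06),.125); l=(m[:,:2]-[.5533,-.0608])@np.array([[.977,-.2124],[.2124,.977]])
    for lo,hi in((-.11,-.065),(.065,.11)):
        k=(l[:,1]>lo)&(l[:,1]<hi)&(abs(l[:,0])<.03); print(n,k.sum(),l[k].mean(0).round(4),np.median(m[k][:,2]).round(4),l[k].min(0).round(3),l[k].max(0).round(3))
a=cv2.imread('pics/side7.png')[90:290,220:480];b=cv2.imread('pics/top7.png')[100:300,220:480]
cv2.imwrite('pics/end.png',cv2.resize(np.hstack([a,b]),(780,300)))
"
```

```text
[ 0.45922139 -0.20642662  0.20604985] 0.04970700793195442 [ 0.5119134  -0.13556641  0.55567589]
top 1841 [(1, 1, np.float64(0.0702)), (1, -1, np.float64(0.0701)), (-1, 1, np.float64(0.0699)), (-1, -1, np.float64(0.0702))]
side 1200 [(1, 1, np.float64(0.0698)), (1, -1, np.float64(0.0695)), (-1, 1, np.float64(0.0696)), (-1, -1, np.float64(0.0695))]
rib (array([544.3, -59. ]), array([58. ,  7.8]), np.float64(-1.349)) 0.09217892938031502
top 96 [ 0.0002 -0.0826] 0.1217 [-0.018 -0.1  ] [ 0.011 -0.066]
top 96 [-0.0004  0.0819] 0.1213 [-0.022  0.065] [0.02  0.099]
side 62 [-0.0009 -0.0812] 0.1218 [-0.011 -0.097] [ 0.011 -0.065]
side 101 [-0.002   0.0852] 0.1213 [-0.019  0.065] [0.01  0.103]
```

View pics/end.png

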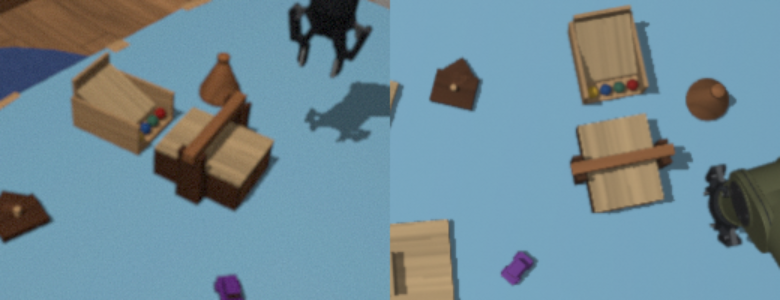

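The roof is flat on the garage and the bar lies in both notches, with its top at 121.5 mm at both ends. No maple car is left on the table, and the house piece and cone are where they were. The robot is clear of everything, so I'm handing in.

```bash
python3 -c "
from workcell import env
print(env.close_job())"
```

```text
the job is handed in; nothing more can be done
None
```

I handed in the job at about 42 s on the robot's clock: all three maple cars are in the garage, the roof is fully down all round, and the bar rests in both notches, with the house piece and cone left where they were.

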